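Seat a microplate on the reader's carrier, close it and start the reading

ROBOT

A 6-joint arm with a two-finger parallel gripper is mounted at the origin on a cart in front of the work surface, level with it; the furniture and walls round the work are solid. World frame = base frame: x ahead of the robot, y to its left, z up, the work surface at z = 0. Lengths are in m, angles in rad, forces in N, time in s.
With the tool pointing down it reaches from about 0.25 to 0.725 m from the base axis. Payload 4 kg.
Tool frame: the origin (TCP) lies where the fingers leave the gripper's body, on its centre line; the fingertips stand 73 mm ahead of it and the grasp point (between the pads) lies 54 mm ahead of it (bot.tip_reach is the z of the fingertips in the tool frame, in m); z points along the fingers, x is the direction in which the jaws open and shut, and the axes are right-handed (so a half turn about z gives the same grasp; the last joint's range is limited). The gripper opens to 85 mm and grips with 20 to 120 N. Pads are 22 mm wide; open, the fingers measure 114 mm over their backs; the gripper's body (76 mm by 85 mm) begins 54 mm behind the grasp point. The pads swing forward as they close: fully open they stand 13 mm farther back than shut.
Start: joints at [1.202, 0.241, 0.005, 1.335, 0, 1.571], TCP at [0.18, 0.466, 0.304] pointing down, gripper open.
Joint ranges: [-2.72, 2.72], [-1.05, 1.87], [-1.09, 1.28], [-1.99, 2.15], [-1.42, 1.44], [-3.14, 3.14]. Speed limits (rad/s): [2.79, 2.79, 3.14, 3.14, 3.14, 3.14].

INTERFACE

Orientations are given as a unit quaternion [x, y, z, w].
In Python, from workcell import bot, vision, job_done gives the robot as it stands.
- The arm moves only by the tool drive_tool, never from a script. Its argument "steps" is one flat list of numbers, 7 for each row, row after row: the shift along the tool's x, y, z in m, then the turn, a rotation vector about the tool's x, y, z in degrees, then the closure, from -1 (fully open) to 1 (shut). A call has 1 to 8 rows; each row shifts and turns the commanded pose from where the row before left it, along the tool's axes as they then stand; what a row does not reach is not made up. A row lasts 1/12 s, in which the tool goes at most 41.7 mm and 7.16 degrees, less where a joint would pass 70% of its speed; a pose out of reach is approached as far as the arm can. A call is refused whole if a number of a shift passes 0.0417 or a number of a turn 7.16, either way. A call with a gripper value outside its range is refused whole. The fingers move at their own pace and stop on an object; the grip force is fixed at half the most. Time passes only in rows, so rows that do not move let the fingers close. It gives the time, the measured TCP pose, the force and the opening at its end, in the units of the state.
- bot.get_obs(): the state, without advancing time (a new reading comes with each control period).
- vision.camera(name): name is "scene" or "top" or "wrist"; returns (picture, depth): 420x560x3 uint8, red, green, blue; 420x560 float32, m along the optical axis (not along the pixel's ray), 0 where there is no reading.
- vision.camera_model(name): a dict with "mtx" (3x3 intrinsics, pixels), "rvec" (rotation vector, rad) and "tvec" (3), from world to camera coordinates, as OpenCV has them. Camera axes: x right, y down, z forward; pixel columns grow to the right and rows downward; lengths in m; the calibration is good to about 2 mm. A picture is of the moment at which its call begins: read the wrist's pose just before it. camera_model takes no time and is no camera call; for the wrist camera it gives the pose at the moment of the call.
- job_done(): hands the job in, once; it reports no verdict.
The state is a dict: "clock": time; "joint_pos": joint angles; "joint_vel": joint speeds; "tau": joint torques, N m; "eef_pos": TCP position; "tool_rot": TCP orientation; "ft_force": force on the tool from outside, world axes, zero at the start; "ft_torque": the same for the moment, N m; "grip_width": finger opening in m.
Only numpy, scipy, OpenCV 4.12 (cv2) and the standard library are available. Lean on these libraries where they do the work, as an engineer would, in place of code of your own. Each camera call takes 0.05 s, during which the arm holds its last target.

TASK

The white microplate lies crooked on the pulled-out carrier of the small plate reader. Without picking it up, nudge it with the fingertips square into the carrier's corner, against both the rear stop and the right-hand stop, while the carrier is still out; then push the carrier fully home by its front and press the green start button on top of the reader all the way down once the carrier is in. Let the button go, and leave the other things on the bench where they are.

Things in the scene. Friction and masses are not known exactly. Their poses are not given: they have to be found in the camera images.
- reader: small white plate reader, fixed: 112 mm wide (y), 148 mm deep (x), 94 mm high. Origin: on the bench under the middle of its front face; x points into the machine, y to the left seen from the front, z up. Front face upright to z = 56 mm, then leaning back 32 mm to the flat top. The carrier runs along x in a slot 95.5 mm wide (y -48.5 to +47), open up to z = 56 mm.
- carrier_seat (a point): point on the carrier's dark bed (34 mm above the bench) where the centre of the seated plate's underside lies; travels with the carrier, axes as the reader's. Bed: x -106 to +70, y -47.5 to +43.5 mm. Aluminium stops 10 mm high face the plate at x = +64.2 mm (rear) and y = -43.0 mm (right, 122 mm long). The front and left are open; the plate may hang over the left edge.
- carrier_front (a point): middle of the carrier's upright front face (86 mm wide, from 10 to 34 mm above the bench, facing out of the machine), where it is pushed in. It lies 112 mm in front of the seat point; with the carrier home it still stands 42 mm in front of the reader.
- carrier (a joint): slide of the carrier in m: 0 = fully home (end stop), up to 0.148 = pulled out. It moves stiffly: about 5 N, and stays where it is left.
- plate_center (a point): centre (half-way up) of the white 96-well microplate, 127.8 mm long (its own x), 85.5 mm wide (y), 14.4 mm high, 40 to 100 g, loose on the carrier's bed: centre 7.2 mm above the bed. Axes as the reader's when it lies square.
- microplate: the same microplate, origin at the centre of its underside.
- start_top (a point): centre of the top of the round green start button (20 mm across) on the flat top of the reader, 105 mm above the bench; it goes straight down.
- start (a joint): travel of the start button in m: 0 = released, 0.005 = fully down (about 4 N); springs back.
- timer: white bench timer, 72 x 66 x 18 mm, lying on the bench; a bystander, origin at the middle of its underside
- bench_marker: blue and white marker pen, 14 x 130 x 14 mm, lying on the bench; a bystander, origin at the middle of its underside
- dish_a: petri dish with lid, 61 mm across, 15 mm high, on the white board; a bystander, origin at the middle of its underside
- dish_b: second petri dish like dish_a, on the white board; a bystander, origin at the middle of its underside
- small_beaker: glass beaker, 52 mm across, 61 mm high, on the white board; a bystander, origin at the middle of its underside
- lying_tube_blue: sample tube with a blue cap lying on the bench, 81 x 25 x 21 mm; a bystander, origin at the middle of its underside
- lying_tube_red: sample tube with a red cap lying on the bench, 81 x 44 x 21 mm; a bystander, origin at the middle of its underside

How it is judged:
On the way, in this order (a step that is already met when the one before it is completed fails the run):
1. the plate lies square in the carrier's corner, within 2.5 mm of both stops, with the carrier still out (x of plate_center in the frame of carrier_seat between -0.0025 and 0.0025 m and y of plate_center in the frame of carrier_seat between -0.0025 and 0.0025 m and angle between the x axis of plate_center and the x axis of carrier_seat, either way round below 0.03 rad and z of plate_center in the frame of carrier_seat below 0.01 m and linear speed of microplate below 0.01 m/s and value of joint carrier above 0.09 m), for 0.2 s.
2. the carrier is fully home with the plate still seated (x of plate_center in the frame of carrier_seat between -0.0025 and 0.0025 m and y of plate_center in the frame of carrier_seat between -0.0025 and 0.0025 m and angle between the x axis of plate_center and the x axis of carrier_seat, either way round below 0.03 rad and z of plate_center in the frame of carrier_seat below 0.01 m and value of joint carrier below 0.003 m), for 0.2 s.
3. the start button is pressed down with the carrier home (all of step 2 and value of joint start above 0.0035 m), for 0.05 s.
At the end, for the whole second after the job is handed in: The plate rests on the carrier's bed square (within 0.03 rad) and within 2.5 mm of its seat against both stops, the carrier is home (within 3 mm), and the start button has been pressed and is released (all of step 2 and linear speed of microplate below 0.01 m/s and value of joint start below 0.0015 m); the robot touches nothing.
It fails at once if the plate is lifted, tipped or pushed off the carrier (height (world z) of plate_center above 0.05 m or height (world z) of plate_center below 0.034 m or angle between plate_center's own z axis and vertical above 0.12 rad).
It fails at once if the start button is pressed while the carrier is not home (value of joint start above 0.003 m and value of joint carrier above 0.006 m).
It fails at once if a bystander is moved more than 2 cm (distance of any of timer, bench_marker, dish_a, dish_b, small_beaker, lying_tube_blue, lying_tube_red from where it was at the start of the episode above 0.02 m).
It also fails if it takes over 64 s, if anything falls off the work surface, if the arm or the gripper's body presses on something with over 40 N, if the wrist force passes 120 N, or if a joint passes its speed limit or range.

## Working session

There is one attempt and no reset: what is moved stays moved. The work goes in short steps, Python scripts to look and compute and a tool call to move; the robot and the scene stay as the last step left them, time stands still between calls to the robot, and variables do not carry over. Pictures are saved under pics/ and viewed, and the job is handed in when it is done.

Besides the shell and the picture viewer there is one more tool, called after ">>>" as name(argument=value, ...) on one line, values as JSON. drive_tool: Moves the arm, as the interface text tells. Its arguments: {"type":"object","properties":{"steps":{"type":"array"}},"required":["steps"]}

```bash
ls; mkdir -p pics; python3 - <<'E'
from workcell import bot, vision
import cv2,numpy as np
print(bot.get_obs(), bot.tip_reach)
for n in ["scene","top"]:
    p,d=vision.camera(n); cv2.imwrite(f"pics/{n}0.png",p[:,:,::-1]); np.save(f"pics/{n}0d.npy",d)
    m=vision.camera_model(n); print(n,m)
E
```

```text
pics
{'clock': 0.0, 'joint_pos': array([1.20197136e+00, 2.41410718e-01, 3.70782757e-03, 1.33514908e+00,
       2.07015711e-06, 1.57081440e+00]), 'joint_vel': array([ 0.000418  , -0.00179004,  0.0004112 , -0.00064237, -0.00059899,
       -0.00237676]), 'tau': array([ 1.05130501e-03, -3.72316575e+01,  2.52407759e+01,  1.69190986e-02,
        8.79575009e-05, -2.86664580e-06]), 'eef_pos': array([0.18008973, 0.46593704, 0.30300764]), 'tool_rot': array([ 8.24783334e-01,  5.65447961e-01, -8.48305813e-04,  5.80341864e-04]), 'ft_force': array([ 0.80972492, -0.52992591,  0.17466767]), 'ft_torque': array([-0.02595627, -0.00048419,  0.01635955]), 'grip_width': 0.0854346383296208} 0.0726
scene {'mtx': array([[428.11698466,   0.        , 274.59002088],
       [  0.        , 428.11698466, 219.12777636],
       [  0.        ,   0.        ,   1.        ]]), 'rvec': array([ 0.82563387, -2.16997067,  1.4402957 ]), 'tvec': array([0.52008911, 0.19957783, 0.89507966])}
top {'mtx': array([[473.16757579,   0.        , 279.02523   ],
       [  0.        , 473.16757579, 209.96677729],
       [  0.        ,   0.        ,   1.        ]]), 'rvec': array([ 2.2255695 , -1.99619346,  0.20567633]), 'tvec': array([0.12142999, 0.57630529, 1.14573099])}
```

View pics/scene0.png

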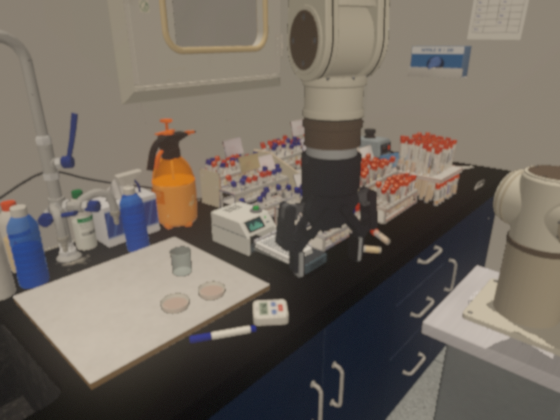

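View pics/top0.png

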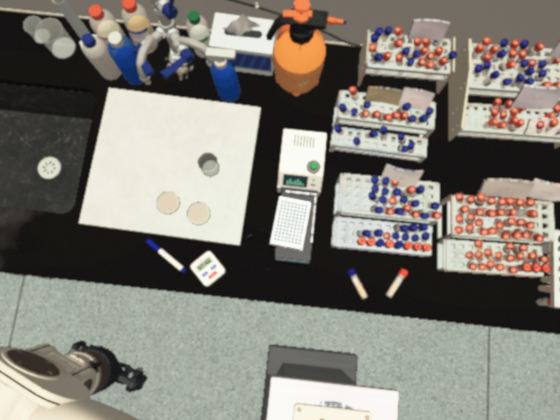

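The top view shows the reader at about (303,160), with the carrier and white plate at (291,222) and the green button at (313,166). The racks sit to its right.

```bash
cat > h.py <<'E'
from workcell import bot, vision
import cv2,numpy as np
def cam(n):
    m=vision.camera_model(n); R,_=cv2.Rodrigues(m["rvec"]); return m["mtx"],R,np.array(m["tvec"]).ravel()
def ray(n,uv,z,c=None):
    K,R,t=c or cam(n); uv=np.atleast_2d(uv).astype(float)
    d=np.c_[uv,np.ones(len(uv))]@np.linalg.inv(K).T@R; o=-R.T@t
    return o+d*((z-o[2])/d[:,2])[:,None]
def proj(n,P,c=None):
    K,R,t=c or cam(n); q=(np.atleast_2d(P)@R.T+t)@K.T; return q[:,:2]/q[:,2:]
E
python3 - <<'E'
from h import *
im=cv2.imread("pics/top0.png")
cr=im[120:270,250:350]; cv2.imwrite("pics/topcrop.png",cv2.resize(cr,None,fx=4,fy=4,interpolation=cv2.INTER_CUBIC))
im=cv2.imread("pics/scene0.png")
cv2.imwrite("pics/scenecrop.png",cv2.resize(im[190:290,190:390],None,fx=4,fy=4,interpolation=cv2.INTER_CUBIC))
print(proj("top",[[0,0,0],[.3,0,0],[.3,.3,0]]))
print(ray("top",[[313,166]],.105), ray("top",[[291,222]],.048))
for n in["top","scene"]:
    K,R,t=cam(n); print(n,-R.T@t)
E
```

```text
[[329.17376925 447.97114179]
 [339.4082887  321.48601912]
 [222.5251042  308.51575696]]
[[0.67028923 0.11038066 0.105     ]] [[0.53384434 0.14957902 0.048     ]]
top [0.3220421  0.16358322 1.23656862]
scene [-0.12035381  0.90103859  0.53398129]
```

View pics/topcrop.png

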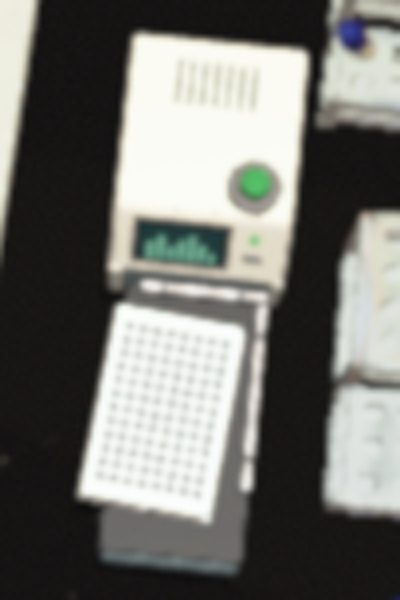

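View pics/scenecrop.png

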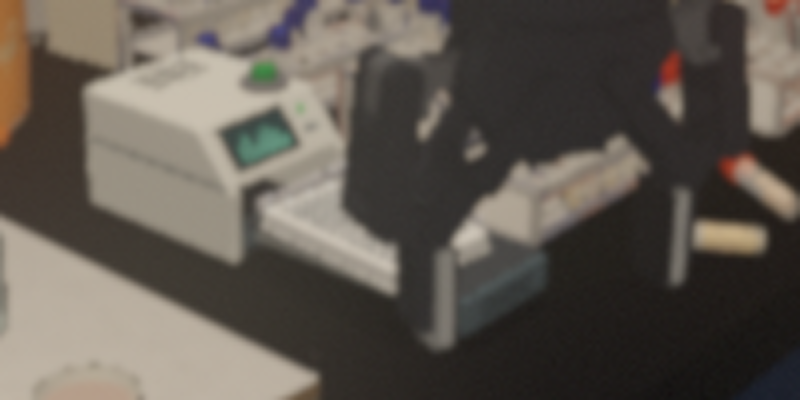

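The zoomed top view shows the plate turned a few degrees and its front-left corner hanging over. There is a gap to the right stop (crop x≈255) and a small one to the rear stop (crop y≈290).

```bash
python3 - <<'E'
from h import *
o=np.array([250,120])
f=lambda p,z: ray("top",np.array(p)/4-.375*0+o-0.4,z)
c=f([(118,303),(243,325),(210,522),(78,497)],.0484); print("plate",c, c.mean(0))
e=c[0]-c[3]; print("plate x dir ang",np.degrees(np.arctan2(e[1],e[0])), np.linalg.norm(e))
b=f([(130,35),(310,48)],.094);print("reader rear top",b)
print("bed front",f([(103,557),(242,562)],.034)); print("right stop",f([(266,305),(246,490)],.044))
print("button",f([(257,180)],.105))
m=vision.camera_model("wrist");R,_=cv2.Rodrigues(m["rvec"]);t=m["tvec"]
s=bot.get_obs()
from scipy.spatial.transform import Rotation as Ro
T=Ro.from_quat(s["tool_rot"]).as_matrix()
C=-R.T@t
print("cam in tool",T.T@(C-s["eef_pos"]),"\n",T.T@R.T,m["mtx"]); print(T)
E
```

```text
plate [[0.59980504 0.18725667 0.0484    ]
 [0.59412924 0.10576634 0.0484    ]
 [0.46533589 0.1143905  0.0484    ]
 [0.4720528  0.19880473 0.0484    ]] [0.53283074 0.15155456 0.0484    ]
plate x dir ang -5.165164459197291 0.12827311963952837
reader rear top [[0.76454909 0.19766281 0.094     ]
 [0.76844398 0.08264898 0.094     ]]
bed front [[0.43751975 0.17916341 0.034     ]
 [0.44392573 0.09109109 0.034     ]]
right stop [[0.60995511 0.09200982 0.044     ]
 [0.48860767 0.093499   0.044     ]]
button [[0.67412868 0.10861614 0.105     ]]
cam in tool [-0.00156318 -0.07125516 -0.07066189] 
 [[ 9.99999258e-01 -1.20455556e-03  1.83871102e-04]
 [ 1.10471141e-03  9.59902303e-01  2.80332568e-01]
 [-5.14174446e-04 -2.80332157e-01  9.59902921e-01]] [[351.48158324   0.         278.3858923 ]
 [  0.         351.48158324 208.52055517]
 [  0.           0.           1.        ]]
[[ 3.60506672e-01  9.32756364e-01 -7.10789102e-04]
 [ 9.32754518e-01 -3.60507373e-01 -1.85576835e-03]
 [-1.98722445e-03  6.02512803e-06 -9.99998025e-01]]
```

```bash
cat >> h.py <<'E'
from scipy.spatial.transform import Rotation as Ro
def tool():
    s=bot.get_obs(); return s, Ro.from_quat(s["tool_rot"])
def yaw():
    s,r=tool(); x=r.as_matrix()[:,0]; return np.degrees(np.arctan2(x[1],x[0]))
def plan(target,yawt,n,g):
    """print shifts of n equal rows (world-straight, constant turn), tool axes"""
    s,r=tool(); a=yaw(); d=(np.array(target)-s["eef_pos"])/n; da=(yawt-a)/n
    for i in range(n):
        b=np.radians(a+i*da); x=[np.cos(b),np.sin(b),0];y=[np.sin(b),-np.cos(b),0]
        print([round(float(v),4) for v in (d@x,d@y,-d[2])]+[0,0,round(-da,2),g])
    print("yaw",a)
E
python3 -c "
from h import *
plan([.54,.20,.25],2,12,-1)"
```

```text
[-0.0099, 0.036, 0.0044, 0, 0, np.float64(5.57), -1]
[-0.0063, 0.0368, 0.0044, 0, 0, np.float64(5.57), -1]
[-0.0027, 0.0372, 0.0044, 0, 0, np.float64(5.57), -1]
[0.0009, 0.0373, 0.0044, 0, 0, np.float64(5.57), -1]
[0.0045, 0.037, 0.0044, 0, 0, np.float64(5.57), -1]
[0.0081, 0.0364, 0.0044, 0, 0, np.float64(5.57), -1]
[0.0116, 0.0354, 0.0044, 0, 0, np.float64(5.57), -1]
[0.015, 0.0342, 0.0044, 0, 0, np.float64(5.57), -1]
[0.0182, 0.0325, 0.0044, 0, 0, np.float64(5.57), -1]
[0.0213, 0.0306, 0.0044, 0, 0, np.float64(5.57), -1]
[0.0242, 0.0284, 0.0044, 0, 0, np.float64(5.57), -1]
[0.0268, 0.0259, 0.0044, 0, 0, np.float64(5.57), -1]
yaw 68.86864051363393
```

>>> drive_tool(steps=[-0.01,0.036,0.0044,0,0,5.6,-1,-0.006,0.037,0.0044,0,0,5.6,-1,-0.003,0.037,0.0044,0,0,5.6,-1,0.001,0.037,0.0044,0,0,5.6,-1,0.0045,0.037,0.0044,0,0,5.6,-1,0.008,0.0365,0.0044,0,0,5.6,-1,0.0115,0.0355,0.0044,0,0,5.6,-1,0.015,0.034,0.0044,0,0,5.6,-1])

```text
clock: 0.77
eef_pos: [0.4206, 0.2872, 0.2681]
tool_rot: [0.979, 0.206, -0.0, 0.0]
ft_force: [0.3, 0.9, 0.3]
grip_width: 0.0848
```

>>> drive_tool(steps=[0.018,0.0325,0.0044,0,0,5.6,-1,0.021,0.0305,0.0044,0,0,5.6,-1,0.024,0.0285,0.0044,0,0,5.6,-1,0.027,0.026,0.0044,0,0,5.6,-1,0,0,0,0,0,0,-1,0,0,0,0,0,0,-1])

```text
clock: 1.27
eef_pos: [0.5395, 0.1976, 0.2496]
tool_rot: [1.0, 0.013, -0.001, 0.0]
ft_force: [-0.5, 0.1, -0.1]
grip_width: 0.0855
```

```bash
python3 - <<'E'
from h import *
print(yaw()); K,R,t=cam("wrist"); s=bot.get_obs(); print(s["eef_pos"],s["joint_vel"])
p,d=vision.camera("wrist"); cv2.imwrite("pics/w1.png",p[:,:,::-1]); np.savez("pics/w1.npz",K=K,R=R,t=t,d=d)
E
```

```text
1.4876748954147454
[0.53953308 0.19757369 0.24961434] [ 0.04996371 -0.03323829 -0.02670216  0.00966258  0.01124956 -0.00342344]
```

View pics/w1.png

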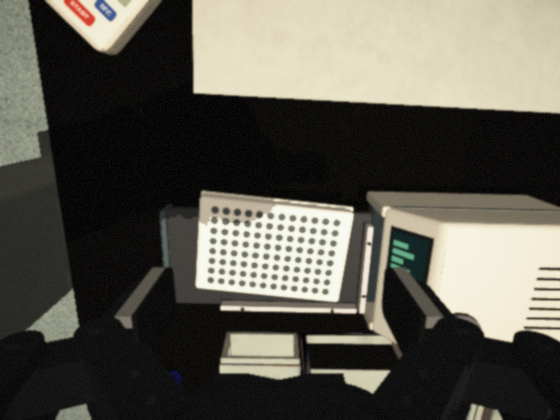

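The wrist view shows the plate at (200–352, 192–300), the right stop strip at (222–355, 307), the rear stop at (367, 225–310) and the bed's front edge at x≈165. The reader is on the right and both fingers are visible at the bottom.

```bash
python3 - <<'E'
from h import *
im=cv2.imread("pics/w1.png")
cv2.imwrite("pics/w1c.png",cv2.resize(im[180:330,150:410],None,fx=3,fy=3,interpolation=cv2.INTER_CUBIC))
E
```

```text
(no output)
```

View pics/w1c.png

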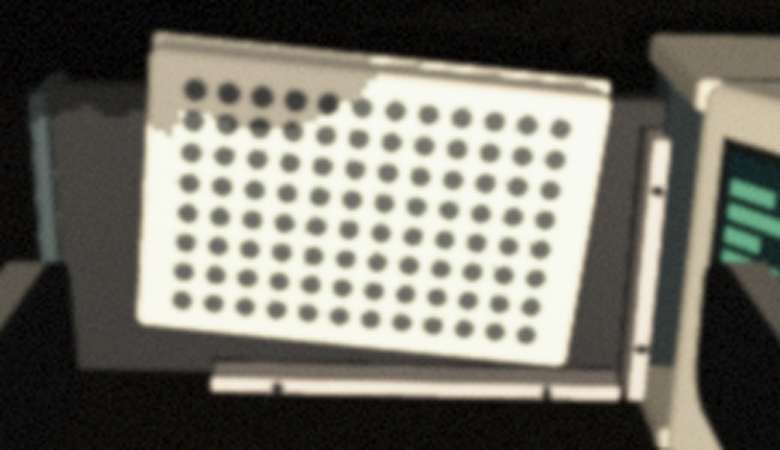

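```bash
python3 - <<'E'
from h import *
w=np.load("pics/w1.npz"); c=(w["K"],w["R"],w["t"])
f=lambda p,z: ray("",np.array(p)/3+[150-1/3,180-1/3],z,c)
P=f([(150,47),(610,92),(567,364),(138,323)],.0484); print("plate FL RL RR FR\n",P,P.mean(0))
for a,b in((0,1),(3,2),(3,0),(2,1)):
    e=P[b]-P[a];print(np.degrees(np.arctan2(e[1],e[0])),np.linalg.norm(e))
for nm,p,z in(("rstop",[(212,378),(622,387)],.044),("rear",[(630,400),(652,140)],.044),("bedfront",[(78,368),(46,90)],.034),("bed right end",[(78,368),(215,370)],.034)):
    q=f(p,z);e=q[1]-q[0];print(nm,q,np.degrees(np.arctan2(e[1],e[0])))
# depth of fingers
d=w["d"]; print(d[300,150],d[300,410],d[240,270])
E
```

```text
plate FL RL RR FR
 [[0.47555462 0.19724146 0.0484    ]
 [0.59880142 0.18794337 0.0484    ]
 [0.59328693 0.10519641 0.0484    ]
 [0.46897539 0.11517064 0.0484    ]] [0.53415459 0.15138797 0.0484    ]
-4.3143834547967 0.12359704631997095
-4.587346540408624 0.12471104834943271
85.41666968553845 0.08233410289843784
86.18728524551332 0.08293050891826291
rstop [[0.48911918 0.09503179 0.044     ]
 [0.6111046  0.09529247 0.044     ]] 0.12243910246019371
rear [[0.61387914 0.09094974 0.044     ]
 [0.61257943 0.17311238 0.044     ]] 90.90627182425106
bedfront [[0.44625942 0.09115812 0.034     ]
 [0.44229502 0.18017433 0.034     ]] 92.55002248584152
bed right end [[0.44625942 0.09115812 0.034     ]
 [0.48834732 0.09159957 0.034     ]] 0.6009386589101413
0.11823179 0.11355472 0.28917584
```

```bash
python3 - <<'E'
from h import *
w=np.load("pics/w1.npz"); K,R,t,d=(w[k] for k in("K","R","t","d"))
s,r=tool(); T=r.as_matrix()
v,u=np.mgrid[0:420,0:560]; ok=(d>0.05)&(d<0.2)
X=np.stack([(u-K[0,2])/K[0,0]*d,(v-K[1,2])/K[1,1]*d,d],-1)
P=((X-t)@R - s["eef_pos"])@T
for nm,m in(("L",ok&(u<250)&(v<345)),("R",ok&(u>330)&(v<345))):
    Q=P[m]; print(nm,len(Q),np.percentile(Q,[0,1,5,50,95,99,100],axis=0).round(4))
    big=Q[Q[:,2]>np.percentile(Q[:,2],95)]; print(big.min(0),big.max(0))
E
```

```text
L 5588 [[-0.0737 -0.0152  0.0004]
 [-0.0702 -0.0117  0.0062]
 [-0.066  -0.011   0.0081]
 [-0.0445 -0.0083  0.0268]
 [-0.0419  0.0083  0.0531]
 [-0.0388  0.0122  0.0574]
 [-0.0305  0.0138  0.0601]]
[-0.04882828 -0.0091354   0.05314471] [-0.04167528  0.01371321  0.06012119]
R 5597 [[ 0.0321 -0.0147  0.0008]
 [ 0.0397 -0.0112  0.0064]
 [ 0.0428 -0.0105  0.0081]
 [ 0.0455 -0.0079  0.0268]
 [ 0.0673  0.0085  0.0531]
 [ 0.0721  0.0124  0.0574]
 [ 0.0748  0.014   0.0598]]
[ 0.04269834 -0.00864265  0.05315125] [0.04954587 0.01353844 0.05984081]
```

>>> drive_tool(steps=[0,-0.028,0.01,0,0,1,-1,0,0,0.035,0,0,0,-1,0,0,0.035,0,0,0,-1,0,0,0.035,0,0,0,-1,0,0,0.026,0,0,0,-1,0,0,0.01,0,0,0,-1,0,0,0,0,0,0,-1])

```text
clock: 1.9
eef_pos: [0.5349, 0.2276, 0.0974]
tool_rot: [1.0, 0.007, -0.003, 0.001]
ft_force: [-0.1, 1.3, 0.2]
grip_width: 0.0853
```

```bash
python3 - <<'E'
from h import *
print(yaw()); K,R,t=cam("wrist"); s=bot.get_obs(); print(s["eef_pos"],s["ft_force"])
p,d=vision.camera("wrist"); cv2.imwrite("pics/w2.png",p[:,:,::-1]); np.savez("pics/w2.npz",K=K,R=R,t=t,d=d)
E
```

```text
0.8122156530910956
[0.5349     0.22757911 0.09743773] [-0.05982435  1.29033048  0.20387227]
```

View pics/w2.png

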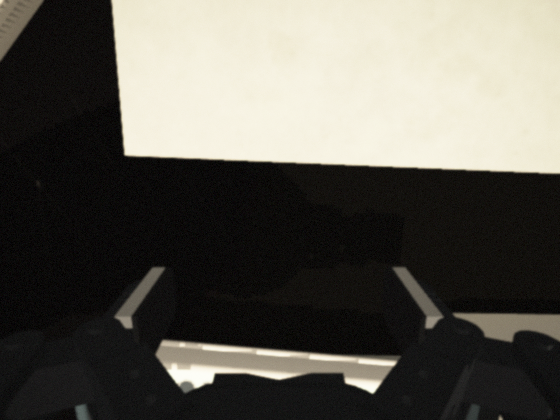

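The tips are down left of the plate, with the plate's left side visible at the bottom (160–400, 350) and nothing touched. I'll push right now.

>>> drive_tool(steps=[0,0.005,0,0,0,0,-1,0,0.005,0,0,0,0,-1,0,0.004,0,0,0,0,-1,0,0.003,0,0,0,0,-1,0,0.003,0,0,0,0,-1,0,0.003,0,0,0,0,-1,0,0.003,0,0,0,0,-1,0,0,0,0,0,0,-1])

```text
clock: 2.62
eef_pos: [0.5382, 0.2006, 0.1002]
tool_rot: [1.0, 0.005, -0.0, 0.0]
ft_force: [-0.1, -0.5, 0.4]
grip_width: 0.0853
```

```bash
python3 - <<'E'
from h import *
print(yaw()); s=bot.get_obs(); print(s["eef_pos"],s["ft_force"])
for n in["top"]:
    p,d=vision.camera(n); cr=p[170:270,250:350,::-1];cv2.imwrite("pics/t2.png",cv2.resize(cr,None,fx=6,fy=6,interpolation=cv2.INTER_CUBIC))
E
```

```text
0.623542013635252
[0.53823663 0.20058108 0.10017627] [-0.11452377 -0.54692569  0.35878396]
```

View pics/t2.png

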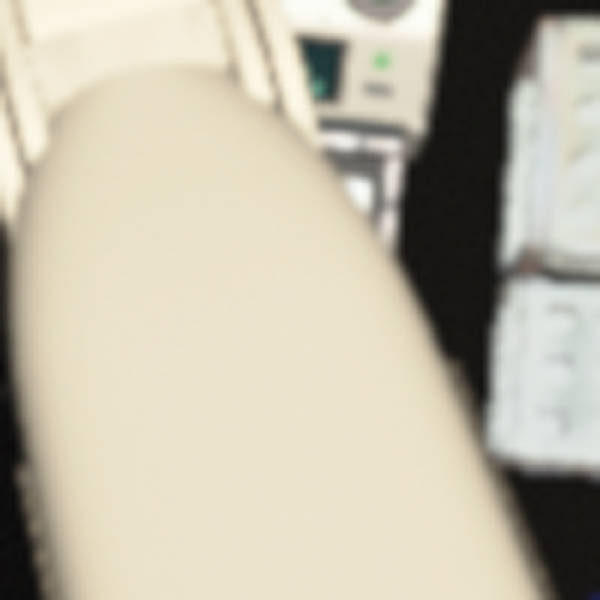

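The arm hides the plate in the top view, so I'll continue by force.

>>> drive_tool(steps=[0,0.002,0,0,0,0,-1,0,0.002,0,0,0,0,-1,0,0.002,0,0,0,0,-1,0,0.001,0,0,0,0,-1,0,0,0,0,0,0,-1])

```text
clock: 3.08
eef_pos: [0.5383, 0.1941, 0.1]
tool_rot: [1.0, 0.006, -0.0, 0.0]
ft_force: [0.1, 0.3, -0.1]
grip_width: 0.0856
```

>>> drive_tool(steps=[0,0.001,0,0,0,0,-1,0,0.001,0,0,0,0,-1,0,0,0,0,0,0,-1])

```text
clock: 3.33
eef_pos: [0.5385, 0.1933, 0.1004]
tool_rot: [1.0, 0.006, 0.0, -0.001]
ft_force: [0.0, 4.8, 0.2]
grip_width: 0.0857
```

Contact with the right stop is felt (4.8 N). Retreat and look.

>>> drive_tool(steps=[0,-0.005,0,0,0,0,-1,0,-0.01,0,0,0,0,-1,0,0,-0.035,0,0,0,-1,0,0,-0.035,0,0,0,-1,0,0,-0.035,0,0,0,-1,0,0,-0.02,0,0,0,-1,0,0,0,0,0,0,-1,0,0,0,0,0,0,-1])

```text
clock: 4.0
eef_pos: [0.5388, 0.208, 0.2266]
tool_rot: [1.0, 0.006, 0.002, -0.0]
ft_force: [-0.9, -0.3, -0.6]
grip_width: 0.0853
```

```bash
python3 - <<'E'
from h import *
print(yaw()); K,R,t=cam("wrist"); s=bot.get_obs(); print(s["eef_pos"])
p,d=vision.camera("wrist"); cv2.imwrite("pics/w3.png",cv2.resize(p[180:330,150:410,::-1],None,fx=3,fy=3,interpolation=cv2.INTER_CUBIC)); np.savez("pics/w3.npz",K=K,R=R,t=t,d=d)
E
```

```text
0.6980060866591441
[0.53882014 0.20797987 0.22664604]
```

View pics/w3.png

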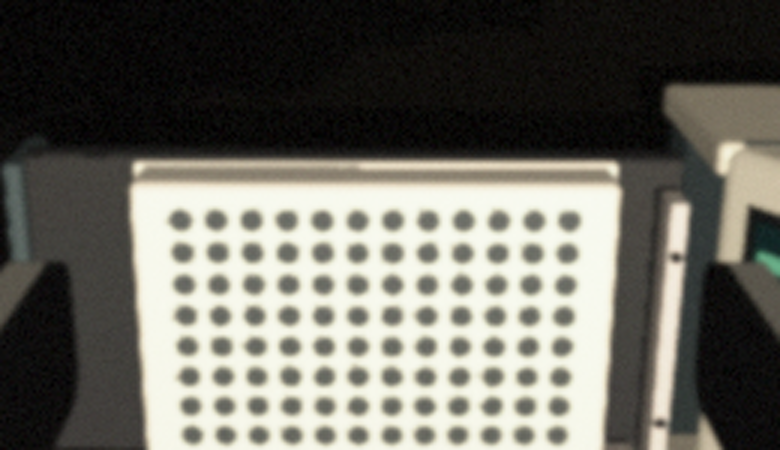

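The plate now lies square with its left edge on the carrier line. A gap of roughly 15 mm remains to the rear stop (crop x 618 to 658). I'll measure that gap and plan the rear push.

```bash
python3 - <<'E'
from h import *
w=np.load("pics/w3.npz"); c=(w["K"],w["R"],w["t"])
f=lambda p,z: ray("",np.array(p)/3+[150-1/3,180-1/3],z,c)
print("plate FL RL, front, rear",f([(132,184),(620,186),(147,445),(605,445)],.0484))
print("bottom left edge",f([(135,163),(617,166)],.036))
print("rear stop",f([(665,200),(645,445)],.044))
print("bed front",f([(28,160)],.034), "reader front top?",f([(740,145)],.056))
plan([.44,.138,.20],90.5,14,0)
E
```

```text
plate FL RL, front, rear [[0.47492589 0.17894324 0.0484    ]
 [0.59829471 0.17965169 0.0484    ]
 [0.47471361 0.10269254 0.0484    ]
 [0.59974733 0.10386838 0.0484    ]]
bottom left edge [[0.4729366  0.17995168 0.036     ]
 [0.60011879 0.18040414 0.036     ]]
rear stop [[0.61129602 0.17415769 0.044     ]
 [0.61197616 0.10089669 0.044     ]]
bed front [[0.44411858 0.17976058 0.034     ]] reader front top? [[0.62477711 0.19359208 0.056     ]]
[-0.0071, 0.0049, 0.0018, 0, 0, np.float64(-6.41), 0]
[-0.0076, 0.0041, 0.0018, 0, 0, np.float64(-6.41), 0]
[-0.008, 0.0032, 0.0018, 0, 0, np.float64(-6.41), 0]
[-0.0083, 0.0023, 0.0018, 0, 0, np.float64(-6.41), 0]
[-0.0085, 0.0013, 0.0018, 0, 0, np.float64(-6.41), 0]
[-0.0086, 0.0004, 0.0018, 0, 0, np.float64(-6.41), 0]
[-0.0086, -0.0006, 0.0018, 0, 0, np.float64(-6.41), 0]
[-0.0084, -0.0015, 0.0018, 0, 0, np.float64(-6.41), 0]
[-0.0082, -0.0025, 0.0018, 0, 0, np.float64(-6.41), 0]
[-0.0079, -0.0034, 0.0018, 0, 0, np.float64(-6.41), 0]
[-0.0075, -0.0042, 0.0018, 0, 0, np.float64(-6.41), 0]
[-0.007, -0.005, 0.0018, 0, 0, np.float64(-6.41), 0]
[-0.0063, -0.0058, 0.0018, 0, 0, np.float64(-6.41), 0]
[-0.0057, -0.0064, 0.0018, 0, 0, np.float64(-6.41), 0]
yaw 0.6945225055849965
```

>>> drive_tool(steps=[-0.007,0.005,0.0018,0,0,-6.4,0,-0.0076,0.004,0.0018,0,0,-6.4,0,-0.008,0.003,0.0018,0,0,-6.4,0,-0.0083,0.0023,0.0018,0,0,-6.4,0,-0.0085,0.0013,0.0018,0,0,-6.4,0,-0.0086,0.0004,0.0018,0,0,-6.4,0,-0.0086,-0.0006,0.0018,0,0,-6.4,0,-0.0084,-0.0015,0.0018,0,0,-6.4,0])

```text
clock: 4.72
eef_pos: [0.4803, 0.1671, 0.2083]
tool_rot: [0.898, 0.44, -0.002, -0.0]
ft_force: [1.1, -0.7, 0.6]
grip_width: 0.0425
```

>>> drive_tool(steps=[-0.0082,-0.0025,0.0018,0,0,-6.4,0,-0.008,-0.0034,0.0018,0,0,-6.4,0,-0.0075,-0.0042,0.0018,0,0,-6.4,0,-0.007,-0.005,0.0018,0,0,-6.4,0,-0.0063,-0.0058,0.0018,0,0,-6.4,0,-0.0057,-0.0064,0.0018,0,0,-6.4,0,0,0,0,0,0,0,0,0,0,0,0,0,0,0])

```text
clock: 5.38
eef_pos: [0.4388, 0.1377, 0.1984]
tool_rot: [0.706, 0.708, -0.002, -0.001]
ft_force: [-0.0, 0.6, -0.2]
grip_width: 0.0429
```

```bash
python3 - <<'E'
from h import *
print(yaw()); K,R,t=cam("wrist"); s,r=tool(); print(s["eef_pos"],s["grip_width"])
p,d=vision.camera("wrist"); cv2.imwrite("pics/w4.png",p[:,:,::-1]); np.savez("pics/w4.npz",K=K,R=R,t=t,d=d)
T=r.as_matrix()
v,u=np.mgrid[0:420,0:560]; ok=(d>0.05)&(d<0.2)
X=np.stack([(u-K[0,2])/K[0,0]*d,(v-K[1,2])/K[1,1]*d,d],-1)
P=((X-t)@R - s["eef_pos"])@T
for nm,m in(("L",ok&(u<278)&(v<345)),("R",ok&(u>278)&(v<345))):
    Q=P[m]; big=Q[Q[:,2]>np.percentile(Q[:,2],95)]; print(nm,big.min(0),big.max(0))
E
```

```text
90.1000429618692
[0.43876914 0.13768658 0.19844482] 0.04293300841291937
L [-0.03565353 -0.0119856   0.05900577] [-0.02263713  0.01102181  0.07073442]
R [ 0.0195979  -0.01184982  0.05895217] [0.03244462 0.01029095 0.07037895]
```

View pics/w4.png

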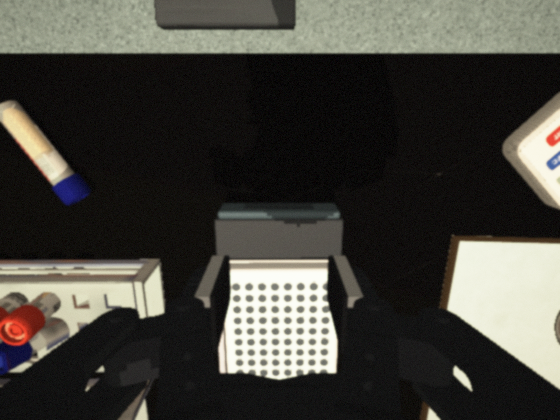

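The camera looks from the front side: the plate's front edge is at row 262, with the half-open fingers at x≈213 and 342. The nearest rack is at the left (x<160), clear of the gripper. Going down in front of the plate.

>>> drive_tool(steps=[0,0.006,0.03,0,0,0,0,0,0,0.03,0,0,0,0,0,0,0.02,0,0,0,0,0,0,0.009,0,0,0,0,0,0,0,0,0,0,0,0,0,0,0,0,0,0])

```text
clock: 5.93
eef_pos: [0.4461, 0.1382, 0.1109]
tool_rot: [0.706, 0.709, -0.0, -0.0]
ft_force: [1.0, -0.1, 0.7]
grip_width: 0.043
```

>>> drive_tool(steps=[0,0.005,0.0005,0,0,0,0,0,0.005,0.0005,0,0,0,0,0,0.004,0,0,0,0,0,0,0.003,0,0,0,0,0,0,0.003,0,0,0,0,0,0,0.002,0,0,0,0,0,0,0.001,0,0,0,0,0,0,0,0,0,0,0,0])

```text
clock: 6.6
eef_pos: [0.4691, 0.1381, 0.1099]
tool_rot: [0.705, 0.709, 0.0, 0.0]
ft_force: [-0.6, 1.1, 0.4]
grip_width: 0.0427
```

>>> drive_tool(steps=[0,0.001,0,0,0,0,0,0,0.001,0,0,0,0,0,0,0.001,0,0,0,0,0,0,0,0,0,0,0,0])

```text
clock: 6.93
eef_pos: [0.472, 0.1381, 0.1099]
tool_rot: [0.705, 0.709, 0.0, 0.0]
ft_force: [0.3, 0.3, 0.4]
grip_width: 0.0423
```

>>> drive_tool(steps=[0,0.001,0,0,0,0,0,0,0.001,0,0,0,0,0,0,0.001,0,0,0,0,0,0,0,0,0,0,0,0])

```text
clock: 7.27
eef_pos: [0.4747, 0.1382, 0.1098]
tool_rot: [0.705, 0.709, -0.0, -0.0]
ft_force: [-1.0, 0.1, -0.2]
grip_width: 0.0428
```

>>> drive_tool(steps=[0,0.001,0,0,0,0,0,0,0.001,0,0,0,0,0,0,0,0,0,0,0,0])

```text
clock: 7.52
eef_pos: [0.4757, 0.1381, 0.1097]
tool_rot: [0.705, 0.709, -0.001, -0.001]
ft_force: [-6.3, -0.4, 3.0]
grip_width: 0.0431
```

The rear stop is felt at −6.3 N. Retreat, go up, turn back to the square viewing pose.

>>> drive_tool(steps=[0,-0.004,0,0,0,0,0,0,-0.008,0,0,0,0,0,0,-0.006,-0.03,0,0,0,0,0,0,-0.035,0,0,0,0,0,0,-0.035,0,0,0,0,0,0,-0.02,0,0,0,0])

```text
clock: 8.02
eef_pos: [0.46, 0.1384, 0.2337]
tool_rot: [0.705, 0.709, 0.003, 0.002]
ft_force: [0.8, -0.3, 1.2]
grip_width: 0.0426
```

```bash
python3 - <<'E'
from h import *
plan([.54,.215,.235],0.5,14,-1)
E
```

```text
[0.0054, 0.0057, -0.0001, 0, 0, np.float64(6.41), -1]
[0.0061, 0.0051, -0.0001, 0, 0, np.float64(6.41), -1]
[0.0066, 0.0044, -0.0001, 0, 0, np.float64(6.41), -1]
[0.007, 0.0036, -0.0001, 0, 0, np.float64(6.41), -1]
[0.0074, 0.0028, -0.0001, 0, 0, np.float64(6.41), -1]
[0.0077, 0.002, -0.0001, 0, 0, np.float64(6.41), -1]
[0.0078, 0.0011, -0.0001, 0, 0, np.float64(6.41), -1]
[0.0079, 0.0002, -0.0001, 0, 0, np.float64(6.41), -1]
[0.0079, -0.0007, -0.0001, 0, 0, np.float64(6.41), -1]
[0.0078, -0.0015, -0.0001, 0, 0, np.float64(6.41), -1]
[0.0075, -0.0024, -0.0001, 0, 0, np.float64(6.41), -1]
[0.0072, -0.0032, -0.0001, 0, 0, np.float64(6.41), -1]
[0.0068, -0.004, -0.0001, 0, 0, np.float64(6.41), -1]
[0.0063, -0.0047, -0.0001, 0, 0, np.float64(6.41), -1]
yaw 90.26956819068471
```

>>> drive_tool(steps=[0.0054,0.0057,0,0,0,6.4,-1,0.006,0.005,0,0,0,6.4,-1,0.0066,0.0044,0,0,0,6.4,-1,0.007,0.0036,0,0,0,6.4,-1,0.0074,0.0028,0,0,0,6.4,-1,0.0077,0.002,0,0,0,6.4,-1,0.0078,0.001,0,0,0,6.4,-1,0.0079,0,0,0,0,6.4,-1])

```text
clock: 8.68
eef_pos: [0.5045, 0.1823, 0.23]
tool_rot: [0.943, 0.332, 0.001, 0.0]
ft_force: [-0.2, 1.0, -0.6]
grip_width: 0.0853
```

>>> drive_tool(steps=[0.0079,-0.0007,0,0,0,6.4,-1,0.0078,-0.0015,0,0,0,6.4,-1,0.0075,-0.0024,0,0,0,6.4,-1,0.007,-0.003,0,0,0,6.4,-1,0.007,-0.004,0,0,0,6.4,-1,0.006,-0.005,0,0,0,6.4,-1,0,0,0,0,0,0,-1,0,0,0,0,0,0,-1])

```text
clock: 9.35
eef_pos: [0.538, 0.215, 0.2298]
tool_rot: [1.0, 0.007, 0.0, 0.0]
ft_force: [-0.7, 0.3, -0.8]
grip_width: 0.0852
```

```bash
python3 - <<'E'
from h import *
print(yaw()); K,R,t=cam("wrist"); s=bot.get_obs(); print(s["eef_pos"])
p,d=vision.camera("wrist"); cv2.imwrite("pics/w5.png",cv2.resize(p[200:350,150:410,::-1],None,fx=3,fy=3,interpolation=cv2.INTER_CUBIC)); np.savez("pics/w5.npz",K=K,R=R,t=t,d=d)
E
```

```text
0.8479704967568672
[0.53797443 0.21495325 0.22977379]
```

View pics/w5.png

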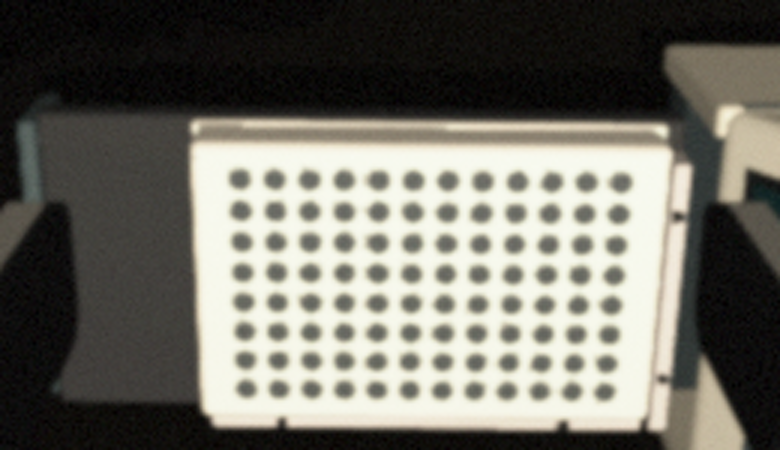

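```bash
python3 - <<'E'
from h import *
w=np.load("pics/w5.npz"); c=(w["K"],w["R"],w["t"])
f=lambda p,z: ray("",np.array(p)/3+[150-1/3,200-1/3],z,c)
print("left bottom edge",f([(192,122),(667,127)],.0345))
print("top FL RL RR FR",f([(192,142),(672,146),(650,416),(203,414)],.0484).round(4).tolist())
print("rear stop rear edge",f([(691,165),(667,428)],.044))
print("bed left edge",f([(40,110),(185,112)],.034)); print("bed front",f([(42,115),(65,400)],.034))
print("rstop outer",f([(212,428),(640,432)],.044)," bed right",f([(65,401),(200,403)],.034))
E
```

```text
left bottom edge [[0.48548146 0.17954644 0.0345    ]
 [0.61378239 0.17988821 0.0345    ]]
top FL RL RR FR [[0.4879, 0.1795, 0.0484], [0.6115, 0.1802, 0.0484], [0.6127, 0.0989, 0.0484], [0.4879, 0.0978, 0.0484]]
rear stop rear edge [[0.61829474 0.17301334 0.044     ]
 [0.61916716 0.09177318 0.044     ]]
bed left edge [[0.44454974 0.18224117 0.034     ]
 [0.48360753 0.18220989 0.034     ]]
bed front [[0.44497652 0.18080746 0.034     ]
 [0.44475635 0.09137102 0.034     ]]
rstop outer [[0.48945888 0.08993832 0.044     ]
 [0.6115812  0.09032681 0.044     ]]  bed right [[0.44473179 0.09102905 0.034     ]
 [0.48437417 0.09090523 0.034     ]]
```

The plate appears seated. Its left edge is unchanged, its angle is about 0.2°, and no gap is visible at either stop. On the way to the carrier front I'll repeat a light rear push as a check.

>>> drive_tool(steps=[-0.006,0.005,0,0,0,-6.4,0,-0.007,0.004,0,0,0,-6.4,0,-0.007,0.003,0,0,0,-6.4,0,-0.0075,0.0024,0,0,0,-6.4,0,-0.0078,0.0015,0,0,0,-6.4,0,-0.0079,0.0007,0,0,0,-6.4,0,-0.0079,0,0,0,0,-6.4,0,-0.0078,-0.001,0,0,0,-6.4,0])

```text
clock: 10.07
eef_pos: [0.4876, 0.1755, 0.23]
tool_rot: [0.898, 0.441, 0.0, 0.0]
ft_force: [-0.3, -0.0, -0.9]
grip_width: 0.0426
```

>>> drive_tool(steps=[-0.0077,-0.002,0,0,0,-6.4,0,-0.0074,-0.0028,0,0,0,-6.4,0,-0.007,-0.0036,0,0,0,-6.4,0,-0.0066,-0.0044,0,0,0,-6.4,0,-0.006,-0.005,0,0,0,-6.4,0,-0.0054,-0.0057,0,0,0,-6.4,0,0,0,0,0,0,0,0,0,0,0,0,0,0,0])

```text
clock: 10.73
eef_pos: [0.4504, 0.147, 0.2302]
tool_rot: [0.706, 0.708, 0.0, 0.0]
ft_force: [-0.0, 0.7, 0.5]
grip_width: 0.0425
```

>>> drive_tool(steps=[-0.009,0.004,0.03,0,0,0,0,0,0,0.035,0,0,0,0,0,0,0.03,0,0,0,0,0,0,0.018,0,0,0,0,0,0,0.005,0,0,0,0,0,0,0,0,0,0,0])

```text
clock: 11.23
eef_pos: [0.454, 0.1382, 0.1105]
tool_rot: [0.706, 0.708, -0.001, -0.001]
ft_force: [0.9, -0.1, -1.1]
grip_width: 0.0427
```

>>> drive_tool(steps=[0,0.005,0,0,0,0,0,0,0.005,0,0,0,0,0,0,0.004,0,0,0,0,0,0,0.002,0,0,0,0,0,0,0.001,0,0,0,0,0,0,0.001,0,0,0,0,0,0,0,0,0,0,0,0])

```text
clock: 11.82
eef_pos: [0.4731, 0.1385, 0.1122]
tool_rot: [0.705, 0.709, 0.0, 0.0]
ft_force: [-0.7, 0.0, -0.5]
grip_width: 0.0427
```

>>> drive_tool(steps=[0,0.001,0,0,0,0,0,0,0.001,0,0,0,0,0,0,0.001,0,0,0,0,0,0,0.001,0,0,0,0,0,0,0,0,0,0,0,0])

```text
clock: 12.23
eef_pos: [0.4758, 0.1384, 0.1116]
tool_rot: [0.705, 0.709, -0.001, -0.001]
ft_force: [-3.7, 0.2, 3.3]
grip_width: 0.0425
```

>>> drive_tool(steps=[0,0.001,0,0,0,0,0,0,0.001,0,0,0,0,0,0,0,0,0,0,0,0])

```text
clock: 12.48
eef_pos: [0.4777, 0.1385, 0.1116]
tool_rot: [0.705, 0.709, -0.001, -0.001]
ft_force: [-5.2, 1.2, 3.0]
grip_width: 0.0428
```

The carrier is now giving way at about 5 N through the plate, so the plate is hard on the rear stop. I'll move back in front of the carrier and look.

>>> drive_tool(steps=[0,-0.005,0,0,0,0,0,0,-0.02,-0.005,0,0,0,0,0,-0.025,-0.005,0,0,0,0,0,-0.02,0.005,0,0,0,0,0,0,0,0,0,0,0,0,0,0,0,0,0,0])

```text
clock: 12.98
eef_pos: [0.4086, 0.1382, 0.1171]
tool_rot: [0.705, 0.709, 0.001, 0.001]
ft_force: [1.2, -0.2, -0.9]
grip_width: 0.0429
```

```bash
python3 - <<'E'
from h import *
print(yaw()); K,R,t=cam("wrist"); s=bot.get_obs(); print(s["eef_pos"])
p,d=vision.camera("wrist"); cv2.imwrite("pics/w6.png",p[:,:,::-1]); np.savez("pics/w6.npz",K=K,R=R,t=t,d=d)
p,d=vision.camera("scene"); cv2.imwrite("pics/s6.png",cv2.resize(p[180:330,180:400,::-1],None,fx=3.5,fy=3.5,interpolation=cv2.INTER_CUBIC))
E
```

```text
90.30077438249201
[0.40862401 0.13816508 0.1170707 ]
```

View pics/w6.png

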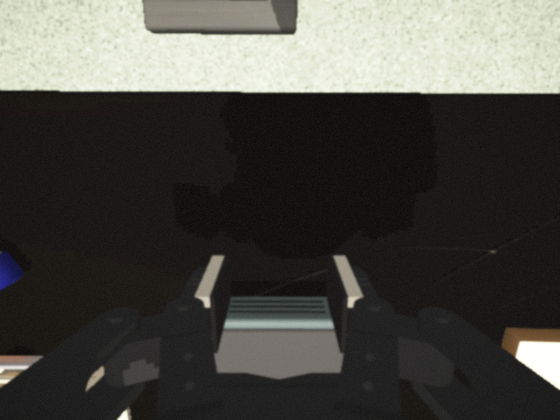

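View pics/s6.png

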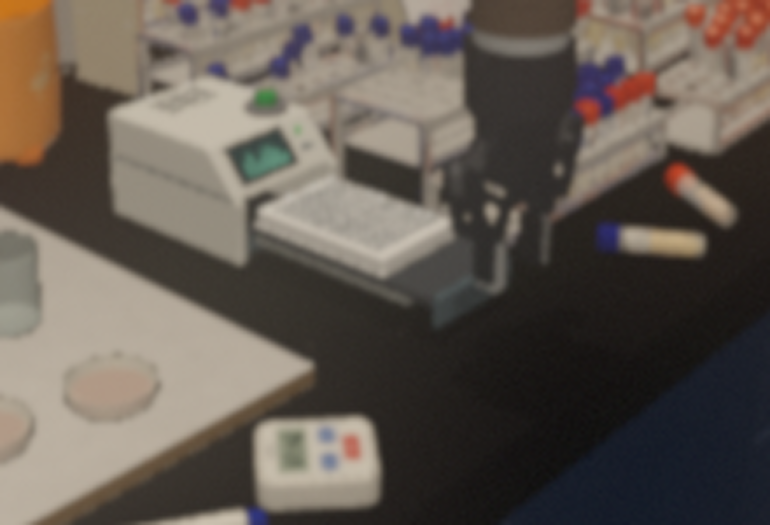

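The wrist view shows the fingers just in front of the carrier front (230–330, 300–330). The scene view shows the plate flat and square against the stops and the bystanders in place. I'll lower and push the carrier.

>>> drive_tool(steps=[0,0,0.018,0,0,0,0,0,0,0.01,0,0,0,0,0,0.005,0,0,0,0,0,0,0.004,0,0,0,0,0,0,0.003,0,0,0,0,0,0,0.002,0,0,0,0,0,0,0.002,0,0,0,0,0,0,0.002,0,0,0,0,0])

```text
clock: 13.75
eef_pos: [0.4275, 0.1383, 0.0894]
tool_rot: [0.705, 0.709, 0.0, 0.0]
ft_force: [0.1, 0.3, 0.3]
grip_width: 0.0429
```

>>> drive_tool(steps=[0,0.002,0,0,0,0,0,0,0.002,0,0,0,0,0,0,0.002,0,0,0,0,0,0,0.002,0,0,0,0,0,0,0.002,0,0,0,0,0])

```text
clock: 14.17
eef_pos: [0.435, 0.1381, 0.0886]
tool_rot: [0.705, 0.709, -0.002, -0.001]
ft_force: [-4.9, 0.3, 4.2]
grip_width: 0.0425
```

>>> drive_tool(steps=[0,0.002,0,0,0,0,0,0,0.003,0,0,0,0,0,0,0.004,0,0,0,0,0,0,0.005,0,0,0,0,0,0,0.005,0,0,0,0,0,0,0.005,0,0,0,0,0,0,0.005,0,0,0,0,0,0,0.005,0,0,0,0,0])

```text
clock: 14.83
eef_pos: [0.4689, 0.1381, 0.0885]
tool_rot: [0.705, 0.709, -0.002, -0.001]
ft_force: [-4.3, -0.5, 3.8]
grip_width: 0.0431
```

>>> drive_tool(steps=[0,0.005,0,0,0,0,0,0,0.005,0,0,0,0,0,0,0.005,0,0,0,0,0,0,0.005,0,0,0,0,0,0,0.005,0,0,0,0,0,0,0.005,0,0,0,0,0,0,0.005,0,0,0,0,0,0,0.005,0,0,0,0,0])

```text
clock: 15.5
eef_pos: [0.509, 0.1382, 0.0885]
tool_rot: [0.705, 0.709, -0.002, -0.001]
ft_force: [-5.6, -0.0, 4.3]
grip_width: 0.0425
```

>>> drive_tool(steps=[0,0.005,0,0,0,0,0,0,0.005,0,0,0,0,0,0,0.005,0,0,0,0,0,0,0.005,0,0,0,0,0,0,0.004,0,0,0,0,0,0,0.003,0,0,0,0,0,0,0.002,0,0,0,0,0,0,0.002,0,0,0,0,0])

```text
clock: 16.17
eef_pos: [0.5405, 0.1383, 0.0885]
tool_rot: [0.706, 0.709, -0.002, -0.001]
ft_force: [-4.6, -1.5, 3.1]
grip_width: 0.0425
```

>>> drive_tool(steps=[0,0.003,0,0,0,0,0,0,0.003,0,0,0,0,0,0,0.003,0,0,0,0,0,0,0.003,0,0,0,0,0,0,0.003,0,0,0,0,0,0,0.002,0,0,0,0,0,0,0.002,0,0,0,0,0,0,0.001,0,0,0,0,0])

```text
clock: 16.83
eef_pos: [0.5607, 0.1384, 0.0885]
tool_rot: [0.706, 0.709, -0.001, -0.001]
ft_force: [-5.7, -0.6, 4.0]
grip_width: 0.0428
```

>>> drive_tool(steps=[0,0.001,0,0,0,0,0,0,0.001,0,0,0,0,0,0,0.001,0,0,0,0,0,0,0.001,0,0,0,0,0,0,0,0,0,0,0,0])

```text
clock: 17.25
eef_pos: [0.5648, 0.1384, 0.0885]
tool_rot: [0.706, 0.709, -0.001, -0.0]
ft_force: [-4.5, -1.3, 2.3]
grip_width: 0.0428
```

>>> drive_tool(steps=[0,0.001,0,0,0,0,0,0,0.001,0,0,0,0,0,0,0.001,0,0,0,0,0,0,0.001,0,0,0,0,0,0,0,0,0,0,0,0])

```text
clock: 17.67
eef_pos: [0.5676, 0.1384, 0.0885]
tool_rot: [0.706, 0.709, -0.002, -0.001]
ft_force: [-8.1, -0.9, 4.7]
grip_width: 0.0425
```

>>> drive_tool(steps=[0,0.001,0,0,0,0,0,0,0.001,0,0,0,0,0,0,0,0,0,0,0,0])

```text
clock: 17.92
eef_pos: [0.5678, 0.1384, 0.0883]
tool_rot: [0.705, 0.709, -0.004, -0.003]
ft_force: [-12.3, -2.1, 9.0]
grip_width: 0.0428
```

The position has stopped and the force is rising to 12 N, so that is the end stop. Back off, rise, and look at the carrier and button.

>>> drive_tool(steps=[0,0,0,0,0,0,0,0,-0.005,0,0,0,0,0,0,-0.015,0,0,0,0,0,0,-0.01,-0.035,0,0,0,0,0,0,-0.04,0,0,0,0,0,0,-0.04,0,0,0,1,0,0,-0.035,0,0,0,1,0,0.02,-0.01,0,0,0,1])

```text
clock: 18.58
eef_pos: [0.563, 0.1399, 0.2566]
tool_rot: [0.705, 0.709, 0.005, 0.003]
ft_force: [0.1, 0.2, -0.3]
grip_width: 0.0069
```

>>> drive_tool(steps=[0,0.03,0,0,0,0,1,-0.014,0.03,0,0,0,0,1,-0.014,0.03,0,0,0,0,1,0,0,0,0,0,0,1,0,0,0,0,0,0,1])

```text
clock: 19.0
eef_pos: [0.6538, 0.1105, 0.2476]
tool_rot: [0.706, 0.708, 0.0, 0.0]
ft_force: [-0.0, 0.3, 0.3]
grip_width: -0.0001
```

```bash
python3 - <<'E'
from h import *
print(yaw()); K,R,t=cam("wrist"); s=bot.get_obs(); print(s["eef_pos"],s["grip_width"])
p,d=vision.camera("wrist"); cv2.imwrite("pics/w7.png",p[:,:,::-1]); np.savez("pics/w7.npz",K=K,R=R,t=t,d=d,p=p)
E
```

```text
90.17167456780359
[0.65379877 0.11054072 0.24762848] -6.035427834360832e-05
```

View pics/w7.png

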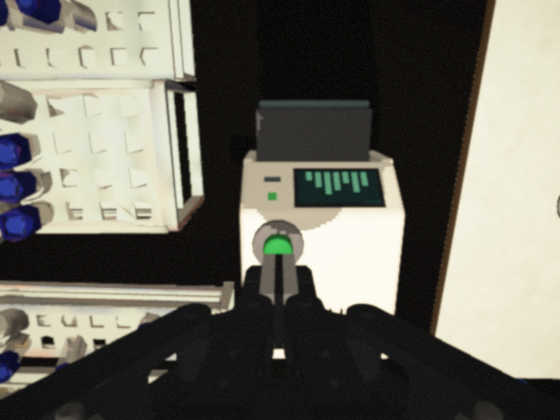

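The wrist view shows the bed front at rows 100–160 with the plate inside the reader. The green button is at (278,245), partly behind the shut fingers, in a grey collar centred near (278,244).

```bash
python3 - <<'E'
from h import *
w=np.load("pics/w7.npz"); c=(w["K"],w["R"],w["t"]); p=w["p"].astype(int); d=w["d"]
g=(p[...,1]>p[...,0]+50)&(p[...,1]>p[...,2]+40); g[:215]=0
v,u=np.nonzero(g); print(u.min(),u.max(),v.min(),v.max(),d[v,u].min())
print("btn top edge/left/right",ray("",[[278,v.min()],[u.min(),245],[u.max(),245]],.105,c))
print("collar",ray("",[[278,220],[252,244],[303,244]],.096,c))
print("carrier front edge, fr",ray("",[[258,101],[370,101],[258,106],[370,106]],.034,c))
print("reader top front edge", ray("",[[243,208],[403,213]],.094,c))
s,r=tool(); T=r.as_matrix()
v,u=np.mgrid[0:420,0:560]; ok=(d>0.05)&(d<0.16)
K,R,t=c
X=np.stack([(u-K[0,2])/K[0,0]*d,(v-K[1,2])/K[1,1]*d,d],-1)
P=((X-t)@R - s["eef_pos"])@T
Q=P[ok]; Q=Q[Q[:,2]>.055]; print(Q.min(0),Q.max(0))
im=cv2.imread("pics/w7.png"); cv2.imwrite("pics/w7c.png",cv2.resize(im[90:270,220:420],None,fx=3.3,fy=3.3,interpolation=cv2.INTER_CUBIC))
E
```

```text
263 291 235 254 0.0
btn top edge/left/right [[0.66226642 0.10882322 0.105     ]
 [0.66922748 0.09905553 0.105     ]
 [0.66920233 0.11730916 0.105     ]]
collar [[0.6550276  0.10881275 0.096     ]
 [0.6721957  0.09119016 0.096     ]
 [0.67214787 0.12581184 0.096     ]]
carrier front edge, fr [[0.57865208 0.09323727 0.034     ]
 [0.57849195 0.17985318 0.034     ]
 [0.58236326 0.09318349 0.034     ]
 [0.58220378 0.1801325  0.034     ]]
reader top front edge [[0.64733193 0.08554997 0.094     ]
 [0.65064731 0.19223829 0.094     ]]
[-0.0156278  -0.01106928  0.05501371] [ 0.01133823 -0.00541201  0.06859442]
```

View pics/w7c.png

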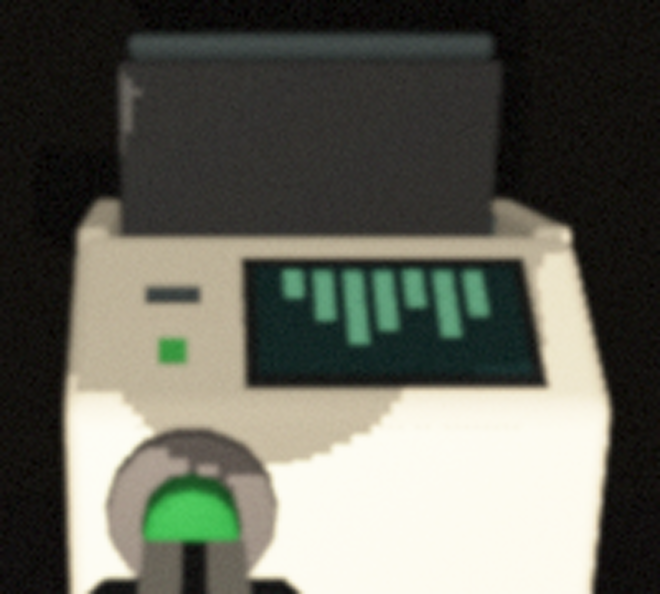

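```bash
python3 - <<'E'
from h import *
w=np.load("pics/w7.npz"); c=(w["K"],w["R"],w["t"]); d=w["d"]
q=lambda pts,z: ray("",np.array(pts)/3.3+[220-.35,90-.35],z,c)
print("reader front z56",q([(125,236),(490,236)],.056))
print("carrier face top",q([(130,35),(490,35)],.034)); print("joint line",q([(130,58),(490,60)],.034))
print("reader sides z94",q([(68,405),(608,410)],.094))
# depth based
K,R,t=c
def pt(u,v):
    z=np.median(d[v-1:v+2,u-1:u+2]); X=np.array([(u-K[0,2])/K[0,0]*z,(v-K[1,2])/K[1,1]*z,z]); return (X-t)@R
for v in (99,101,103,106,110,130,150,158,160,162,164,166,170,190,205,215,230): print(v,pt(310,v).round(4))
E
```

```text
reader front z56 [[0.62192729 0.09345751 0.056     ]
 [0.62178952 0.17618632 0.056     ]]
carrier face top [[0.57810084 0.09405184 0.034     ]
 [0.57794478 0.17836972 0.034     ]]
joint line [[0.58327593 0.09398117 0.034     ]
 [0.58357347 0.17878486 0.034     ]]
reader sides z94 [[0.65037506 0.08364009 0.094     ]
 [0.65126989 0.19289805 0.094     ]]
99 [0.5765 0.1363 0.001 ]
101 [0.5786 0.1335 0.0338]
103 [0.5801 0.1334 0.0345]
106 [0.5823 0.1335 0.0343]
110 [0.5853 0.1336 0.0348]
130 [0.6005 0.134  0.0344]
150 [0.6161 0.1344 0.0352]
158 [0.6226 0.1346 0.0346]
160 [0.6241 0.1346 0.035 ]
162 [0.6222 0.1325 0.0581]
164 [0.6232 0.1323 0.0606]
166 [0.6244 0.1322 0.0627]
170 [0.6267 0.1319 0.0664]
190 [0.6382 0.131  0.0806]
205 [0.6463 0.1304 0.0902]
215 [0.6523 0.1302 0.0936]
230 [0.6625 0.1304 0.0948]
```

```bash
python3 - <<'E'
from h import *
w=np.load("pics/w7.npz"); d=w["d"];K,R,t=w["K"],w["R"],w["t"]
v,u=np.mgrid[0:420,0:560]
X=np.stack([(u-K[0,2])/K[0,0]*d,(v-K[1,2])/K[1,1]*d,d],-1); P=(X-t)@R
m=(d>.05)&(d<.6)&(P[...,1]<.085)&(v<300)
Q=P[m]; 
for lo,hi in((-.05,.02),(.02,.05),(.05,.085)):
    q=Q[(Q[:,1]>lo)&(Q[:,1]<=hi)]; print(lo,hi,len(q),q[:,2].max() if len(q) else None,np.percentile(q[:,2],99) if len(q) else None)
E
```

```text
-0.05 0.02 33722 0.13592481892253708 0.13284986802764182
0.02 0.05 16816 0.09360736733512226 0.09200639818963936
0.05 0.085 10292 0.09495191585079306 0.09278248793959237
```

The racks stay below 0.136 m and the gripper body stays above 0.17 m, so it's clear. Pressing now.

>>> drive_tool(steps=[-0.0025,0.018,0.02,0,0,0,1,0,0,0.025,0,0,0,1,0,0,0.015,0,0,0,1,0,0,0.003,0,0,0,1,0,0,0,0,0,0,1])

```text
clock: 19.47
eef_pos: [0.6686, 0.1095, 0.185]
tool_rot: [0.705, 0.709, -0.001, -0.001]
ft_force: [0.4, 0.1, -0.2]
grip_width: 0.0
```

```bash
python3 -c "
from h import *
s=bot.get_obs();print(s['eef_pos'],yaw(),s['ft_force'])"
```

```text
[0.66855696 0.10949135 0.18495718] 90.32951767332325 [ 0.4229159   0.12949618 -0.20882975]
```

>>> drive_tool(steps=[-0.001,0.003,0.003,0,0,0,1,0,0,0.003,0,0,0,1,0,0,0.002,0,0,0,1,0,0,0.002,0,0,0,1,0,0,0,0,0,0,1])

```text
clock: 19.88
eef_pos: [0.6738, 0.1082, 0.1771]
tool_rot: [0.705, 0.709, 0.001, 0.001]
ft_force: [1.9, 1.2, 3.5]
grip_width: -0.0004
```

>>> drive_tool(steps=[0,0,0.001,0,0,0,1,0,0,0.001,0,0,0,1,0,0,0,0,0,0,1])

```text
clock: 20.13
eef_pos: [0.6738, 0.1082, 0.1757]
tool_rot: [0.705, 0.709, 0.001, 0.001]
ft_force: [0.7, 2.0, 6.4]
grip_width: -0.0001
```

>>> drive_tool(steps=[0,0,0.001,0,0,0,1,0,0,0.001,0,0,0,1,0,0,0,0,0,0,1])

```text
clock: 20.38
eef_pos: [0.6738, 0.1082, 0.1755]
tool_rot: [0.705, 0.709, 0.002, 0.001]
ft_force: [-2.4, 1.2, 14.0]
grip_width: 0.0002
```

>>> drive_tool(steps=[0,0,0.001,0,0,0,1,0,0,0.001,0,0,0,1,0,0,0,0,0,0,1])

```text
clock: 20.63
eef_pos: [0.6737, 0.1082, 0.1754]
tool_rot: [0.705, 0.709, 0.002, 0.002]
ft_force: [-4.7, -0.6, 20.2]
grip_width: 0.0002
```

```bash
python3 - <<'E'
from h import *
w=np.load("pics/w7.npz"); d=w["d"];K,R,t=w["K"],w["R"],w["t"]
v,u=np.mgrid[0:420,0:560]
X=np.stack([(u-K[0,2])/K[0,0]*d,(v-K[1,2])/K[1,1]*d,d],-1); P=(X-t)@R
for vv in (212,218,222,226,230,233,236,238,241,245,248): print(vv,[tuple(P[vv,uu].round(4)) for uu in (256,272,278,284,298)])
print(bot.get_obs()["joint_pos"].round(3))
p,dd=vision.camera("scene"); cv2.imwrite("pics/s8.png",cv2.resize(p[180:290,190:330,::-1],None,fx=5,fy=5,interpolation=cv2.INTER_CUBIC))
p,dd=vision.camera("wrist"); cv2.imwrite("pics/w8.png",p[:,:,::-1])
E
```

```text
212 [(np.float64(0.6506), np.float64(0.094), np.float64(0.0923)), (np.float64(0.6506), np.float64(0.1048), np.float64(0.0922)), (np.float64(0.6508), np.float64(0.1088), np.float64(0.0917)), (np.float64(0.6508), np.float64(0.1128), np.float64(0.0917)), (np.float64(0.6507), np.float64(0.1223), np.float64(0.0919))]
218 [(np.float64(0.6539), np.float64(0.0942), np.float64(0.0952)), (np.float64(0.6545), np.float64(0.1048), np.float64(0.0933)), (np.float64(0.6544), np.float64(0.1088), np.float64(0.0936)), (np.float64(0.6542), np.float64(0.1128), np.float64(0.0944)), (np.float64(0.6544), np.float64(0.1222), np.float64(0.0936))]
222 [(np.float64(0.6573), np.float64(0.094), np.float64(0.0936)), (np.float64(0.6558), np.float64(0.1048), np.float64(0.0978)), (np.float64(0.6553), np.float64(0.1088), np.float64(0.0994)), (np.float64(0.6555), np.float64(0.1128), np.float64(0.0987)), (np.float64(0.6566), np.float64(0.1222), np.float64(0.0955))]
226 [(np.float64(0.6596), np.float64(0.094), np.float64(0.095)), (np.float64(0.6583), np.float64(0.1049), np.float64(0.0988)), (np.float64(0.658), np.float64
[... 1681 characters left out ...]
loat64(0.1222), np.float64(0.0995))]
245 [(np.float64(0.671), np.float64(0.0942), np.float64(0.1008)), (np.float64(0.6677), np.float64(0.105), np.float64(0.1086)), (np.float64(0.6675), np.float64(0.1088), np.float64(0.1092)), (np.float64(0.6677), np.float64(0.1127), np.float64(0.1087)), (np.float64(0.6715), np.float64(0.1222), np.float64(0.0994))]
248 [(np.float64(0.6739), np.float64(0.0941), np.float64(0.099)), (np.float64(0.6703), np.float64(0.105), np.float64(0.1075)), (np.float64(0.6695), np.float64(0.1088), np.float64(0.1093)), (np.float64(0.6699), np.float64(0.1127), np.float64(0.1084)), (np.float64(0.6732), np.float64(0.1222), np.float64(0.1005))]
[0.159 0.673 0.344 1.236 0.    0.154]
```

View pics/s8.png

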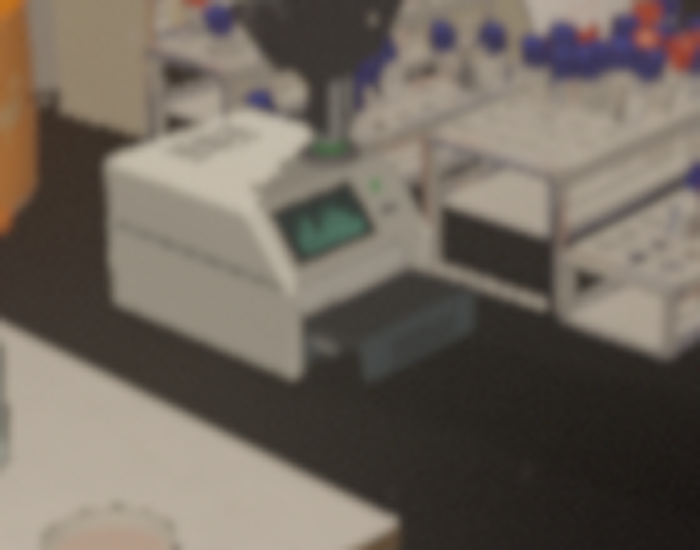

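View pics/w8.png

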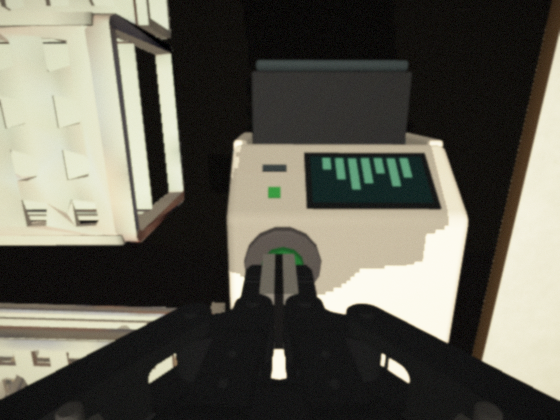

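At 20 N the travel has stopped. The tip is at 0.103 and the collar top at about 0.0995, so it is the button's own end stop, not the collar; the force profile agrees with about 5 mm of travel from the depth-measured button top (~0.108). Release and check.

>>> drive_tool(steps=[0,0,-0.004,0,0,0,1,0,0,-0.015,0,0,0,1,0,0,-0.03,0,0,0,1,0,-0.02,-0.03,0,0,0,1,0,0,-0.02,0,0,0,1,0,0,0,0,0,0,1,0,0,0,0,0,0,1])

```text
clock: 21.32
eef_pos: [0.6531, 0.1078, 0.2703]
tool_rot: [0.705, 0.709, 0.001, 0.001]
ft_force: [-0.6, 0.6, -1.0]
grip_width: -0.0001
```

```bash
python3 - <<'E'
from h import *
s=bot.get_obs(); print(s["eef_pos"],s["ft_force"])
K,R,t=cam("wrist")
p,d=vision.camera("wrist"); cv2.imwrite("pics/w9.png",p[:,:,::-1])
v,u=np.mgrid[0:420,0:560]
X=np.stack([(u-K[0,2])/K[0,0]*d,(v-K[1,2])/K[1,1]*d,d],-1); P=(X-t)@R
q=p.astype(int); g=(q[...,1]>q[...,0]+50)&(q[...,1]>q[...,2]+40)&(P[...,0]>.658)&(d>.05)&(P[...,2]>.09)
print("green z",np.percentile(P[g][:,2],[50,90]))
u=310
for v in (85,90,95,100,105,110,115,120,150,155,160,165,170): print(v,P[v,u].round(4))
p,dd=vision.camera("scene"); cv2.imwrite("pics/s9.png",p[:,:,::-1])
E
```

```text
[0.65314876 0.10778876 0.27027766] [-0.5650445   0.64179471 -0.97091704]
green z [0.10825612 0.10917437]
85 [0.5636 0.1351 0.0006]
90 [0.568  0.1351 0.001 ]
95 [ 0.5723  0.1354 -0.001 ]
100 [0.5767 0.1354 0.001 ]
105 [0.5812 0.1327 0.0338]
110 [0.5852 0.1328 0.0339]
115 [0.5893 0.1329 0.0341]
120 [0.5934 0.133  0.0339]
150 [0.6184 0.1336 0.0353]
155 [0.6227 0.1337 0.0357]
160 [0.6233 0.1316 0.0605]
165 [0.6264 0.1312 0.0661]
170 [0.6296 0.1309 0.0703]
```

View pics/w9.png

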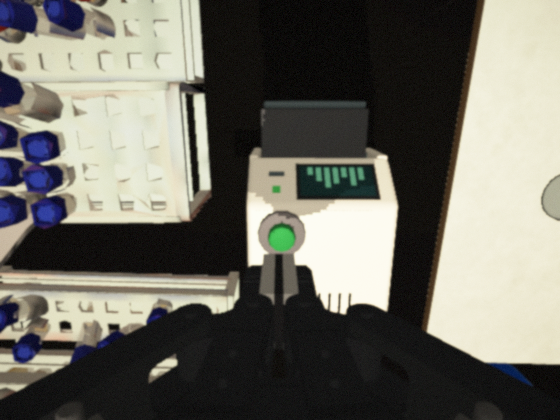

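View pics/s9.png

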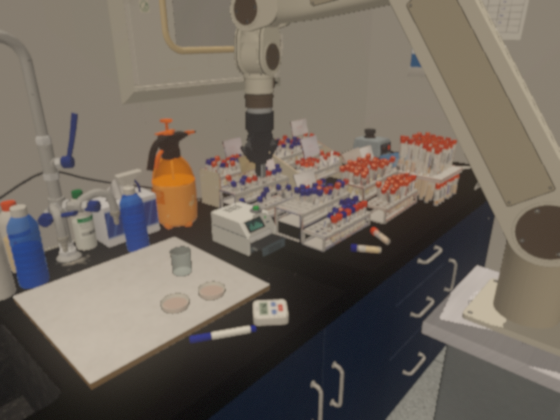

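```bash
python3 -c "
from workcell import job_done
print(job_done())"
```

```text
the job is handed in; nothing more can be done
None
```

I seated the plate, pushed the carrier home and pressed the start button, then handed the job in at about 21.5 s. No verdict was reported.

- **Plate:** I nudged it against the right stop (4.8 N) and then the rear stop (6.3 N). A second rear push moved the carrier at about 5 N, so the plate was hard on the rear stop. The wrist camera showed it square to about 0.3° with no visible gap. My estimate of the seat error was up to 1–1.5 mm either way, which is about the calibration error.
- **Carrier:** I pushed it by its front until it stopped moving while the force rose from 8 to 12 N. The camera put the front 42.5–44 mm ahead of the reader, against 42 mm nominal, so it reads home to within about 2 mm.
- **Button:** I pressed it to a hard stop at 20 N and let it go. The button top measured about 109 mm before and after, against 105 mm stated, so it did spring back. The fingertips stopped at about 103 mm, where a full press from 105 mm would reach 100 mm. I took this as fully down because the force profile and the clearance above the collar agreed.
- **End state:** The scene view shows the bystanders where they were and the gripper clear of everything.
- **Not checked:** I could not see the plate once it was inside the reader, so its seating after the carrier went in is not confirmed.

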